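Hold a glass cell in the light path

TASK

Pick the tall glass cell out of the cluttered parts tray, gripping it by its two frosted faces only and never letting the fingers press on its clear windows, and leave the other parts in the tray where they are. Bring it into the light path of the small optical rig without bumping the rig, and hold it there upright and still, midway between lamp and detector and centred on the beam, clear windows square to the beam, so that the beam crosses the middle of the cell's lower half. Finish while still holding it in the beam: do not put it down or let go.

Things in the scene. Friction and masses are not known exactly. Their poses are not given: they have to be found in the camera images.
- cell_centre (a point): Centre (half-way up) of the tall glass cell, a loose open cuvette, about 40 g, upright on the tray floor: 28 mm along its x, 20 along y, 56 tall (z up). Its frosted whitish faces look to +y and -y (27 mm wide, 20 mm apart: grip across these). The faces at +x and -x, 28 mm apart, are the clear windows (14 mm wide); light must run along x. A half turn looks the same.
- window_a: Clear window on the tall cell's +x side, part of the cell, 14 mm wide, 55 mm tall; origin 13 mm from the cell's axis, level with the underside; axes as the cell's. The fingers must not press on it.
- window_b: The clear window on the cell's -x side, like window_a.
- beam_mid (a point): Mid-point of the rig's light beam, 95 mm above the table; x along the beam, lamp to detector, z up. The noses (20 mm in diameter) of lamp and detector end 45 mm either side of it; the lamp barrel (37 mm in diameter) and detector box (36 mm wide) begin 54 mm from it, tops at most 114 mm above the table. A rightly held cell has its centre 14 mm above this point.
- rig: The optical rig, fixed to the table: an aluminium base plate 250 mm (x) by 70 mm (y) and 15 mm thick, with the lamp (black barrel with ribs, at -x) and the detector (grey box, at +x) on posts. Origin under the plate's centre, at table height; x along the beam. The beam mid-point is 95 mm above this origin.
- tray: Grey plastic open parts tray, fixed to the table: 200 mm (x) by 220 mm (y), 30 mm high, walls and floor 5 mm thick. Origin at the centre of its underside, at table height. Four parts stand in it, one in each quarter, about 80 mm apart along x and 90 mm along y.
- low_cell: A lower, longer glass cell (50 by 20 mm, 28 mm tall) with the same frosted and clear faces, loose in the tray; not the one wanted. Origin at the centre of its underside.
- barrel: A round aluminium lens barrel, 28 mm in diameter and 50 mm tall with a black band, standing loose in the tray. Origin at the centre of its underside.
- heatsink: A finned aluminium heat sink, 34 by 28 mm and 28 mm tall, standing loose in the tray. Origin at the centre of its underside.
Things that resemble listed ones, but are neither listed nor needed, are in the scene too. What is shaped like the part that bears cell_centre but purple is not meant.

How it is judged:
On the way:
1. the tall cell is lifted off the tray's floor in the fingers (contact force between cell and the fingers above 1 N and height (world z) of cell_centre above 0.05 m), for 0.2 s.
At the end, for the whole second after the job is handed in: The tall cell is held still in the fingers, touching neither rig nor tray: centre within 15 mm of mid-beam along the beam, 5 mm sideways and 1 to 25 mm above the beam; window axis within 0.16 rad of the beam, upright within 0.14 rad (contact force between cell and the fingers above 1 N and x of cell_centre in the frame of beam_mid between -0.015 and 0.015 m and y of cell_centre in the frame of beam_mid between -0.005 and 0.005 m and z of cell_centre in the frame of beam_mid between 0.001 and 0.025 m and angle between the x axis of cell_centre and the x axis of beam_mid, either way round below 0.16 rad and angle between cell_centre's own z axis and vertical below 0.14 rad and contact force between cell and rig below 0.2 N and contact force between cell and tray below 0.2 N and linear speed of cell below 0.02 m/s and angular speed of cell below 0.2 rad/s); the arm keeps its last pose, push and grip.
It fails at once if the fingers press on a clear window of the cell (contact force between the fingers and window_a above 1 N or contact force between the fingers and window_b above 1 N).
It fails at once if another part of the tray is moved by more than 30 mm or tipped over (distance of any of low_cell, barrel, heatsink from where it was at the start of the episode above 0.03 m or angle between any of low_cell, barrel, heatsink's own z axis and vertical above 0.6 rad).
It fails at once if the rig is bumped with more than 8 N (contact force between rig and anything else above 8 N).
It also fails if it takes over 45 s, if anything falls off the work surface, if the arm or the gripper's body presses on something with over 40 N, if the wrist force passes 120 N, or if a joint passes its speed limit or range.

ROBOT

A 7-joint arm with a two-finger parallel gripper is mounted at the origin on the work surface. World frame = base frame: x ahead of the robot, y to its left, z up, the work surface at z = 0. Lengths are in m, angles in rad, forces in N, time in s.
With the tool pointing down it reaches from about 0.4 to 0.85 m from the base axis. Payload 10.4 kg.
Tool frame: the origin (TCP) lies midway between the tips of the shut fingers; the grasp point (between the pads) lies 19 mm behind it; z points along the fingers, y is the line along which they close (so a half turn about z gives the same grasp; the last joint's range is limited). The gripper opens to 85 mm and grips with 20 to 120 N. Pads are 22 mm wide; open, the fingers measure 114 mm over their backs; the gripper's body (76 mm by 85 mm) begins 54 mm behind the grasp point. The pads swing forward as they close: fully open they stand 13 mm farther back than shut.
Start: joints at [-1.242, 0.332, -0.065, 1.46, 0.022, 1.35, -0.088], TCP at [0.215, 0.587, 0.231] pointing down, gripper open.
Joint ranges: [-2.6, 2.6], [-0.5, 2.12], [-1.47, 1.34], [0.16, 2.42], [-1.27, 4.41], [0.06, 2.06], [-2.6, 2.6]. Speed limits (rad/s): [2.22, 2.22, 2.79, 2.79, 3.14, 3.14, 3.14].

INTERFACE

Orientations are given as a unit quaternion [x, y, z, w].
In Python, from workcell import get_obs, camera, camera_params, hand_in gives the robot as it stands.
- The arm moves only by the tool carry_out, never from a script. Its argument "commands" is a list that holds one entry, the list of rows, each a list of 6 numbers: the shift along the tool's x, y, z in units of 40 mm (1.0 is 40 mm), then the turn, a rotation vector about the tool's x, y, z in units of 6 degrees (1.0 is 6 degrees). In form: [[[x, y, z, ax, ay, az], ...]]. A call has 1 to 20 rows; each row shifts and turns the commanded pose from where the row before left it, along the tool's axes as they then stand; what a row does not reach is not made up. A row lasts 1/12 s, in which the tool goes at most 41.7 mm and 7.16 degrees, less where a joint would pass 70% of its speed; a pose out of reach is approached as far as the arm can. A call is refused whole if a number of a shift passes 1 or a number of a turn 1, either way. A call with a gripper value outside its range is refused whole. "hand" is the closure, from -1 (fully open) to 1 (shut), set as the call begins (left out, the last holds). The fingers move at their own pace and stop on an object; "force" is the grip in N (left out, the last holds). Time passes only in rows, so rows that do not move let the fingers close. It gives the time, the measured TCP pose, the force, the opening and the grip force at its end, in the units of the state.
- get_obs(): the state, without advancing time (a new reading comes with each control period).
- camera(name): name is "scene" or "top"; returns the picture (384x512x3 uint8, red, green, blue); there is no depth.
- camera_params(name): a dict with "mtx" (3x3 intrinsics, pixels), "R" (3x3) and "t" (3): a world point X has camera coordinates R X + t. Camera axes: x right, y down, z forward; pixel columns grow to the right and rows downward; lengths in m; the calibration is good to about 2 mm. A picture is of the moment at which its call begins. camera_params takes no time and is no camera call.
- hand_in(): hands the job in; it is judged then, once.
The state is a dict: "clock": time; "joint_pos": joint angles; "joint_velocities": joint speeds; "tau": joint torques, N m; "position": TCP position; "ee_rot": TCP orientation; "ft_force": force on the tool from outside, world axes, zero at the start; "torque": the same for the moment, N m; "grip_width": opening from 0.0 (shut) to 1.0 (fully open); "grasp_force": force on a finger pad.
Only numpy, scipy, OpenCV 4.12 (cv2) and the standard library are available. Lean on these libraries where they do the work, as an engineer would, in place of code of your own. Each camera call takes 0.05 s, during which the arm holds its last target. There are 200 camera calls.

## Working session

There is one attempt and no reset: what is moved stays moved. The work goes in short steps, Python scripts to look and compute and a tool call to move; the robot and the scene stay as the last step left them, time stands still between calls to the robot, and variables do not carry over. Pictures are saved under pics/ and viewed, at most 10 in all, crops included, and the job is handed in when it is done.

Besides the shell and the picture viewer there is one more tool, called after "Call:" as name([rows], argument=value, ...), one row to a line, values as JSON. carry_out: Moves the arm, as the interface text tells. Its arguments: {"type":"object","properties":{"commands":{"type":"array"},"hand":{"type":"number"},"force":{"type":"number"}},"required":["commands"]}

```bash
mkdir -p pics; cat > h.py <<'E'
import numpy as np, cv2
from workcell import get_obs, camera, camera_params, hand_in
def ray(cam,u,v):
    p=camera_params(cam);K,R,t=[np.array(p[k]) for k in("mtx","R","t")]
    d=R.T@np.linalg.solve(K,[u,v,1.]);o=-R.T@t
    return o,d/np.linalg.norm(d)
def onplane(cam,u,v,z):
    o,d=ray(cam,u,v);return o+d*(z-o[2])/d[2]
def tri(a,b):
    (o1,d1),(o2,d2)=ray(*a),ray(*b)
    s=np.linalg.lstsq(np.stack([d1,-d2],1),o2-o1,rcond=None)[0]
    p,q=o1+s[0]*d1,o2+s[1]*d2
    return (p+q)/2,np.linalg.norm(p-q)
def proj(cam,X):
    p=camera_params(cam);c=np.array(p["R"])@np.array(X)+np.array(p["t"]).ravel();k=np.array(p["mtx"])@c
    return k[:2]/k[2]
E
python3 - <<'E'
from h import *
for n in("scene","top"):
    i=camera(n)[:,:,::-1];cv2.imwrite(f"pics/{n}0.png",i)
    o,d=ray(n,256,192);print(n,o.round(3),d.round(3),np.array(camera_params(n)["mtx"])[0,0])
print(get_obs())
E
```

```text
scene [ 1.051 -0.073  0.537] [-0.747  0.11  -0.656] 380.3878249024876
top [ 0.456 -0.013  0.931] [ 0.041  0.015 -0.999] 368.21975867377864
{'clock': 0.1, 'joint_pos': array([-1.24159305,  0.33283392, -0.06469835,  1.4608172 ,  0.02156914,
        1.3499239 , -0.08847186]), 'joint_velocities': array([ 2.86442973e-04, -1.79093231e-03, -2.08505936e-04, -4.51198496e-04,
       -7.19617675e-05,  6.29206439e-04,  2.80821366e-03]), 'tau': array([ 1.42278113e-03, -6.26743054e+01,  4.91632638e-02, -3.92430818e+01,
        1.63711159e-02,  6.88108106e-03, -4.35610264e-05]), 'position': array([0.2152503 , 0.58641478, 0.23059888]), 'ee_rot': array([ 1.74977111e-01,  9.84572291e-01, -6.36659406e-04, -9.90912713e-05]), 'ft_force': array([-0.0973345 ,  1.03872694,  0.22769393]), 'torque': array([-0.00504373, -0.01496368,  0.03743806]), 'grasp_force': 0.0, 'grip_width': 0.9998538185114488}
```

View pics/scene0.png

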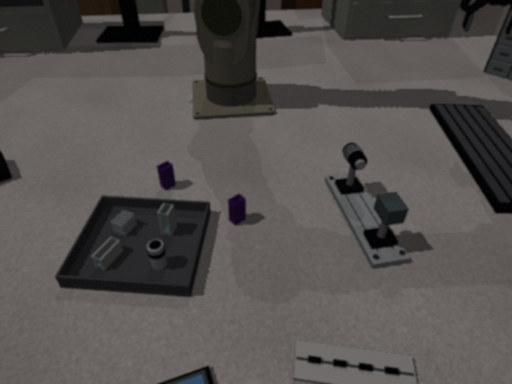

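View pics/top0.png

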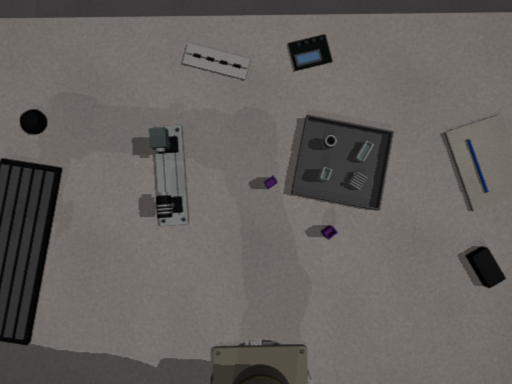

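The scene view shows the tray at left with the tall clear cell at about (166,218), low cell (106,252), heat sink (123,222) and barrel (156,252), and the rig at (370,215). In the top view they are the tall cell (326,174), low cell (365,151), heat sink (357,181), barrel (330,141), and rig with lamp (165,205) and detector (160,140).
Candidates for the cell are purple top (270,182), purple top (329,232) and clear top (326,174). The clear one in the tray fits, since purple is excluded and the low cell is longer. I'll confirm it in a crop.

```bash
python3 - <<'E'
from h import *
a=cv2.imread("pics/top0.png")[155:195,305:350];b=cv2.imread("pics/scene0.png")[195:245,145:195]
f=lambda i,w:cv2.convertScaleAbs(cv2.resize(i,(w,w*i.shape[0]//i.shape[1]),interpolation=cv2.INTER_CUBIC),alpha=1.8)
A=f(a,400);B=f(b,400)
c=cv2.imread("pics/top0.png")[120:235,130:210];C=f(c,340);D=cv2.imread("pics/scene0.png")[135:270,320:415];D=f(D,340)
def hs(*l):
    h=max(i.shape[0] for i in l);return np.hstack([cv2.copyMakeBorder(i,0,h-i.shape[0],0,0,0) for i in l])
cv2.imwrite("pics/cell.png",hs(A,B)); cv2.imwrite("pics/rig.png",hs(C,D))
E
```

```text
(no output)
```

View pics/cell.png

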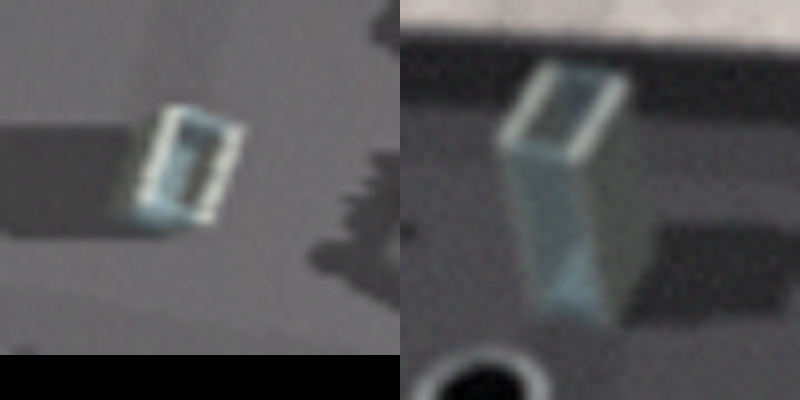

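View pics/rig.png

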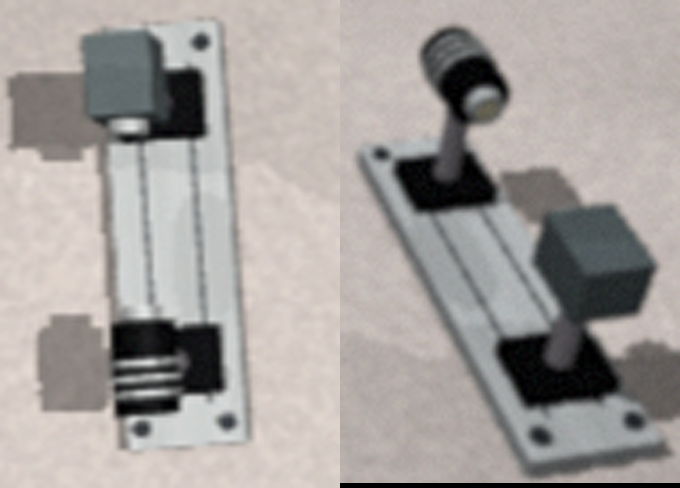

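The crop confirms a clear, tall, open cell with two whitish frosted bars (its long sides) and blue windows at the ends; its rim corners are readable in both views. In the rig crop, plate screws and corners, detector and lamp are visible. Next I measure the rim and the rig from these.

```bash
python3 - <<'E'
from h import *
T=lambda u,v:("top",305+u/8.89-.45,155+v/8.89-.45)
S=lambda u,v:("scene",145+(u-400)/8-.45,195+v/8-.45)
prs=[(T(210,224),S(548,62)),(T(138,207),S(630,72)),(T(165,105),S(575,163)),(T(245,125),S(500,148))]
P=[]
for a,b in prs:
    p,e=tri(a,b);P.append(p);print(p.round(4),round(e,4))
P=np.array(P);print("cell",P.mean(0).round(4))
Q=np.array([onplane(*a,.061) for a,b in prs]);print("top-only",Q.mean(0).round(4))
Q2=np.array([onplane(*b,.061) for a,b in prs]);print("scene-only",Q2.mean(0).round(4))
for Z in(P,Q,Q2):
    d=(Z[3]-Z[0])+(Z[2]-Z[1]);w=(Z[1]-Z[0]+Z[2]-Z[3])/2;print("yaw",np.degrees(np.arctan2(d[1],d[0])).round(1),"len",np.linalg.norm(d)/2,"w",np.linalg.norm(w))
T=lambda u,v:("top",130+u/4.25-.4,120+v/4.25-.4)
S=lambda u,v:("scene",320+(u-340)/3.579-.4,135+v/3.579-.4)
n={"scr_lo":((227,421),(381,153)),"scr_hi":((200,42),(540,435)),"cor_lo":((245,440),(358,148)),"cor_hi":((218,22),(526,462)),"scrD":((141,428),None),"cornBL":((122,448),None),"scrHH":(None,(632,421)),"corHH":(None,(663,438))}
for k,(a,b) in n.items():
    if a and b: print(k,*tri(T(*a),S(*b)))
    if a: print(k,"top",onplane(*T(*a),.015).round(4))
    if b: print(k,"scene",onplane(*S(*b),.015).round(4))
print("lamp nose",onplane(*S(485,103),.095))
E
```

```text
[ 0.5178 -0.1687  0.0616] 0.0045
[ 0.5228 -0.1499  0.0608] 0.0042
[ 0.5502 -0.1597  0.0594] 0.0008
[ 0.5443 -0.1785  0.0607] 0.0053
cell [ 0.5338 -0.1642  0.0606]
top-only [ 0.5338 -0.166   0.061 ]
scene-only [ 0.5345 -0.1623  0.061 ]
yaw -20.0 len 0.028658778955831347 w 0.01961585468923566
yaw -18.4 len 0.028244231943192512 w 0.02087672850219134
yaw -20.0 len 0.029871627758195518 w 0.01888163440491435
scr_lo [0.43003119 0.18351139 0.01635212] 0.0024015147650501873
scr_lo top [0.4297 0.1826 0.015 ]
scr_lo scene [0.4284 0.1854 0.015 ]
scr_hi [0.65295745 0.19857523 0.01577694] 0.0021793709462206126
scr_hi top [0.6528 0.1977 0.015 ]
scr_hi scene [0.6524 0.2001 0.015 ]
cor_lo [0.41855777 0.17338896 0.01220903] 0.001283355905439116
cor_lo top [0.4185 0.1722 0.015 ]
cor_lo scene [0.4219 0.1727 0.015 ]
cor_hi [0.66535559 0.18817357 0.01210741] 0.000994683109607818
cor_hi top [0.6645 0.1871 0.015 ]
cor_hi scene [0.6675 0.1873 0.015 ]
scrD top [0.4264 0.2326 0.015 ]
cornBL top [0.415  0.2436 0.015 ]
scrHH scene [0.6496 0.2488 0.015 ]
corHH scene [0.6617 0.2594 0.015 ]
lamp nose [0.48853929 0.21452857 0.095     ]
```

Measured: cell rim at z = 0.0606 (expected 0.061), size 28.7 × 19.6 mm, centre (0.534, -0.164), yaw -19.5°. The plate's diagonals give a rig centre of (0.540, 0.216) with yaw 3.7°. The tool's closing axis is already about right for the cell, so I set out.

Call:
carry_out([
  [[-0.56, -0.6, 0, 0, 0, 0], [-0.56, -0.6, 0, 0, 0, 0], [-0.56, -0.6, 0, 0, 0, 0], [-0.56, -0.6, 0, 0, 0, 0], [-0.56, -0.6, 0, 0, 0, 0], [-0.56, -0.6, 0, 0, 0, 0], [-0.56, -0.6, 0, 0, 0, 0], [-0.56, -0.6, 0, 0, 0, 0], [-0.56, -0.6, 0, 0, 0, 0], [-0.56, -0.6, 0, 0, 0, 0], [-0.56, -0.6, 0, 0, 0, 0], [-0.56, -0.6, 0, 0, 0, 0], [-0.56, -0.6, 0, 0, 0, 0], [-0.56, -0.6, 0, 0, 0, 0], [-0.56, -0.6, 0, 0, 0, 0], [-0.56, -0.6, 0, 0, 0, 0], [-0.56, -0.6, 0, 0, 0, 0], [-0.56, -0.6, 0, 0, 0, 0], [-0.56, -0.6, 0, 0, 0, 0], [-0.56, -0.6, 0, 0, 0, 0]],
], hand=0, force=40)

```text
clock: 1.77
position: [0.4707, -0.0199, 0.2312]
ee_rot: [0.175, 0.985, 0.0, 0.0]
ft_force: [0.0, -0.7, 0.9]
grip_width: 0.5
grasp_force: 0.0
```

```bash
cat >> h.py <<'E'
from scipy.spatial.transform import Rotation as Ro
def togo(p,yaw):
    """shift/turn left, tool axes & units; yaw of tool y axis (deg), tool straight down"""
    o=get_obs();R=Ro.from_quat(o["ee_rot"])
    y=np.array([np.cos(np.radians(yaw)),np.sin(np.radians(yaw)),0]);z=np.array([0,0,-1.])
    G=Ro.from_matrix(np.stack([np.cross(y,z),y,z],1))
    print("at",o["position"].round(4),"t",round(o["clock"],2),"w",round(o["grip_width"],3),"grip",round(o["grasp_force"],1),"f",o["ft_force"].round(1))
    print("shift",(R.inv().apply(np.array(p)-o["position"])/.04).round(2),"turn",(np.degrees((R.inv()*G).as_rotvec())/6).round(2))
E
python3 -c "
from h import *
togo([.534,-.164,.12],70.5)"
```

```text
at [ 0.4707 -0.0199  0.2312] t 1.77 w 0.5 grip 0.0 f [ 0.  -0.7  0.9]
shift [-2.73 -2.84  2.78] turn [ 0.   -0.   -0.11]
```

Call:
carry_out([
  [[-0.55, -0.57, 0, 0, 0, -0.11], [-0.55, -0.57, 0, 0, 0, 0], [-0.55, -0.57, 0.4, 0, 0, 0], [-0.55, -0.57, 0.6, 0, 0, 0], [-0.55, -0.57, 0.6, 0, 0, 0], [0, 0, 0.6, 0, 0, 0], [0, 0, 0.6, 0, 0, 0], [0, 0, 0, 0, 0, 0], [0, 0, 0, 0, 0, 0]],
])

```text
clock: 2.52
position: [0.535, -0.1624, 0.1186]
ee_rot: [0.169, 0.986, -0.0, -0.001]
ft_force: [0.3, -0.1, -0.5]
grip_width: 0.497
grasp_force: 0.0
```

```bash
python3 -c "
from h import *
togo([.534,-.164,.024],70.5)
a,b=camera('top')[:,:,::-1],camera('scene')[:,:,::-1]
q=[proj(n,[.534,-.164,.061]) for n in('top','scene')];print(q,proj('scene',get_obs()['position']),proj('top',get_obs()['position']))
f=lambda i,c,s:cv2.convertScaleAbs(cv2.resize(i[int(c[1])-s:int(c[1])+s,int(c[0])-s:int(c[0])+s],(400,400),interpolation=cv2.INTER_CUBIC),alpha=1.8)
cv2.imwrite('pics/above.png',np.hstack([f(a,q[0],40),f(b,q[1],50)]))
"
```

```text
at [ 0.535  -0.1624  0.1186] t 2.52 w 0.497 grip 0.0 f [ 0.3 -0.1 -0.5]
shift [ 0.   -0.04  2.37] turn [-0.01 -0.03  0.  ]
[array([325.00328945, 173.04425657]), array([164.03663193, 208.26735309])] [159.84828809 183.71125932] [328.90160071 169.42786014]
```

View pics/above.png

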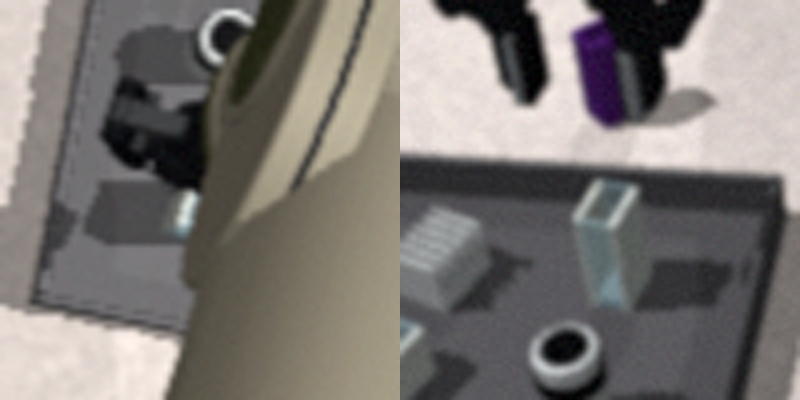

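The scene half shows the fingertips (crop 525,100 and 638,118) straddling the point straight above the cell, their midpoint agreeing with the projected TCP to under 2 px. The purple block between them is the decoy behind. Going down.

Call:
carry_out([
  [[0, -0.04, 0.4, 0, 0, 0], [0, 0, 0.4, 0, 0, 0], [0, 0, 0.4, 0, 0, 0], [0, 0, 0.3, 0, 0, 0], [0, 0, 0.3, 0, 0, 0], [0, 0, 0.3, 0, 0, 0], [0, 0, 0.3, 0, 0, 0], [0, 0, 0, 0, 0, 0], [0, 0, 0, 0, 0, 0]],
])

```text
clock: 3.37
position: [0.535, -0.1641, 0.0229]
ee_rot: [0.169, 0.986, -0.0, -0.0]
ft_force: [-0.2, -0.5, 0.2]
grip_width: 0.5
grasp_force: 0.0
```

```bash
python3 -c "
from h import *
togo([.534,-.164,.023],70.5)
b=camera('scene')[:,:,::-1]
cv2.imwrite('pics/down.png',cv2.convertScaleAbs(cv2.resize(b[155:275,100:220],(600,600),interpolation=cv2.INTER_CUBIC),alpha=1.8))
"
```

```text
at [ 0.535  -0.1641  0.0229] t 3.37 w 0.5 grip 0.0 f [-0.2 -0.5  0.2]
shift [ 0.03 -0.01 -0.  ] turn [-0.   -0.01 -0.  ]
```

View pics/down.png

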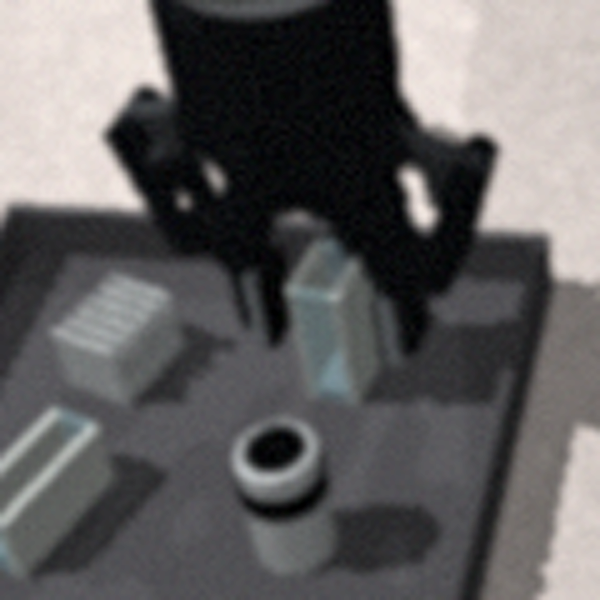

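The cell (crop 335,320) stands between the two open fingers (tips at 275,345 and 405,350), and the other parts are clear. Closing.

Call:
carry_out([
  [[0, 0, 0, 0, 0, 0], [0, 0, 0, 0, 0, 0], [0, 0, 0, 0, 0, 0], [0, 0, 0, 0, 0, 0], [0, 0, 0, 0, 0, 0], [0, 0, 0, 0, 0, 0], [0, 0, 0, 0, 0, 0], [0, 0, 0, 0, 0, 0], [0, 0, 0, 0, 0, 0], [0, 0, 0, 0, 0, 0], [0, 0, 0, 0, 0, 0], [0, 0, 0, 0, 0, 0]],
], hand=1, force=40)

```text
clock: 4.42
position: [0.5359, -0.1642, 0.024]
ee_rot: [0.169, 0.986, 0.0, 0.001]
ft_force: [-0.0, 0.8, 6.1]
grip_width: 0.233
grasp_force: 39.6
```

The opening of 0.233 × 85 = 19.8 mm fits the frosted faces. Lifting.

Call:
carry_out([
  [[0, 0, -0.1, 0, 0, 0], [0, 0, -0.2, 0, 0, 0], [0, 0, -0.3, 0, 0, 0], [0, 0, -0.5, 0, 0, 0], [0, 0, -0.6, 0, 0, 0], [0, 0, -0.6, 0, 0, 0], [0, 0, -0.6, 0, 0, 0], [0, 0, -0.6, 0, 0, 0], [0, 0, -0.6, 0, 0, 0], [0, 0, -0.6, 0, 0, 0], [0, 0, -0.4, 0, 0, 0], [0, 0, -0.2, 0, 0, 0], [0, 0, 0, 0, 0, 0], [0, 0, 0, 0, 0, 0]],
])

```text
clock: 5.58
position: [0.5351, -0.164, 0.2351]
ee_rot: [0.169, 0.986, 0.0, 0.0]
ft_force: [0.2, 0.0, -0.7]
grip_width: 0.234
grasp_force: 39.0
```

```bash
python3 -c "
from h import *
togo([.540,.216,.24],93.7)
b=camera('scene')[:,:,::-1]
q=proj('scene',get_obs()['position']).astype(int);print(q)
cv2.imwrite('pics/lift.png',cv2.convertScaleAbs(cv2.resize(b[q[1]-50:q[1]+50,q[0]-50:q[0]+50],(600,600),interpolation=cv2.INTER_CUBIC),alpha=1.8))
"
```

```text
at [ 0.5351 -0.164   0.2351] t 5.58 w 0.234 grip 39.0 f [ 0.2  0.  -0.7]
shift [ 3.06  9.   -0.12] turn [ 0.    0.   -3.87]
[147 125]
```

View pics/lift.png

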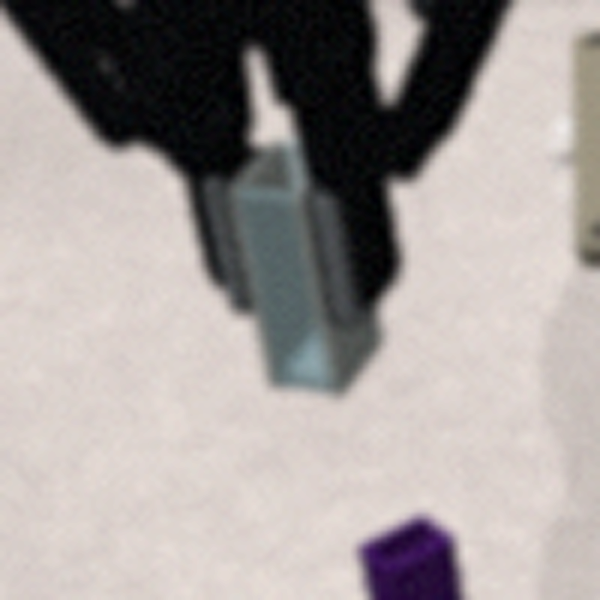

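The cell (crop front window 238–340, 190–390) is held upright, with the pads only on the frosted faces. Moving above the rig, then turning it square.

Call:
carry_out([
  [[0.1, 0.3, 0, 0, 0, 0], [0.19, 0.56, 0, 0, 0, 0], [0.19, 0.56, 0, 0, 0, 0], [0.19, 0.56, 0, 0, 0, 0], [0.19, 0.56, 0, 0, 0, 0], [0.19, 0.56, 0, 0, 0, 0], [0.19, 0.56, 0, 0, 0, 0], [0.19, 0.56, 0, 0, 0, 0], [0.19, 0.56, 0, 0, 0, 0], [0.19, 0.56, 0, 0, 0, 0], [0.19, 0.56, 0, 0, 0, 0], [0.19, 0.56, 0, 0, 0, 0], [0.19, 0.56, 0, 0, 0, 0], [0.19, 0.56, 0, 0, 0, 0], [0.19, 0.56, 0, 0, 0, 0], [0.19, 0.56, 0, 0, 0, 0], [0.1, 0.3, 0, 0, 0, 0], [0, 0, 0, 0, 0, 0]],
])

```text
clock: 7.13
position: [0.5393, 0.2192, 0.2337]
ee_rot: [0.167, 0.986, -0.001, -0.001]
ft_force: [0.7, 0.6, -0.4]
grip_width: 0.229
grasp_force: 39.1
```

Call:
carry_out([
  [[0, 0, 0, 0, 0, -0.4], [0, 0, 0, 0, 0, -0.7], [0, 0, 0, 0, 0, -0.7], [0, 0, 0, 0, 0, -0.7], [0, 0, 0, 0, 0, -0.7], [0, 0, 0, 0, 0, -0.67], [0, 0, 0, 0, 0, 0], [0, 0, 0, 0, 0, 0]],
])

```text
clock: 7.8
position: [0.5405, 0.2147, 0.2349]
ee_rot: [-0.031, 1.0, -0.0, -0.0]
ft_force: [-0.6, -0.4, 1.0]
grip_width: 0.228
grasp_force: 39.0
```

```bash
python3 -c "
from h import *
togo([.540,.216,.1],93.7)
a,b=camera('top')[:,:,::-1],camera('scene')[:,:,::-1]
f=lambda i:cv2.convertScaleAbs(cv2.resize(i,(400,500),interpolation=cv2.INTER_CUBIC),alpha=1.8)
cv2.imwrite('pics/overrig.png',np.hstack([f(a[105:245,110:222]),f(b[110:235,310:410])]))
"
```

```text
at [0.5405 0.2147 0.2349] t 7.8 w 0.228 grip 39.0 f [-0.6 -0.4  1. ]
shift [0.01 0.04 3.37] turn [-0.01 -0.01 -0.03]
```

View pics/overrig.png

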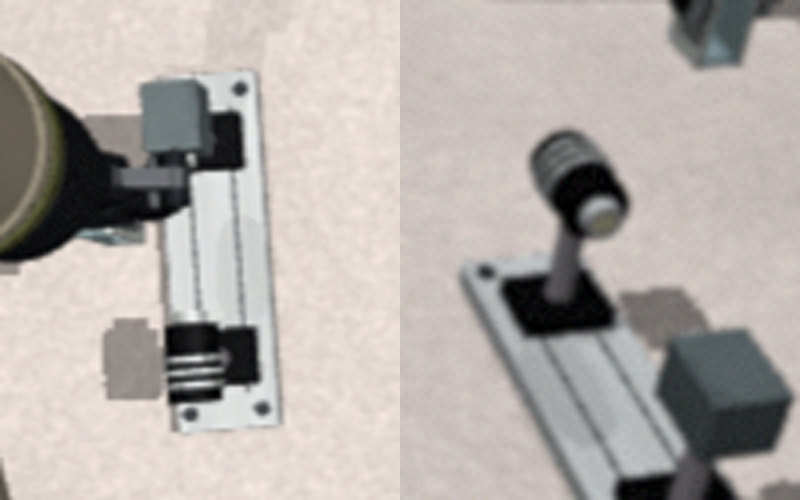

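The cell is over the rig and clear of it. Before going down I check the beam axis against the lamp (top crop edges 167–222; scene crop nose face at 605,215).

```bash
python3 -c "
from h import *
c,s=np.cos(np.radians(3.7)),np.sin(np.radians(3.7))
print('nose pred scene',proj('scene',[.54-.045*c,.216-.045*s,.095]),'seen',310+205/4-.4,110+215/4-.4)
print('nose seen->',onplane('scene',310+205/4-.4,110+215/4-.4,.095))
for l,r,v in((166,223,330),(167,222,395)):
    P=[onplane('top',110+u/3.571-.4,105+v/3.571-.4,.095) for u in(l,r)];m=(P[0]+P[1])/2
    print('lamp axis',m.round(4),'width',(P[0]-P[1])[:2].round(4),'pred y',.216+(m[0]-.54)*np.tan(np.radians(3.7)))
"
```

```text
nose pred scene [360.55970346 165.44614092] seen 360.85 163.35
nose seen-> [0.48861953 0.21598857 0.095     ]
lamp axis [0.4815 0.2082 0.095 ] width [0.0005 0.0361] pred y 0.21221999475196965
lamp axis [0.4404 0.2082 0.095 ] width [0.0005 0.0347] pred y 0.20955981053148826
```

The two views bracket the predicted axis (about -3 mm and +3 mm), so (0.540, 0.216) stands. Going down between the noses slowly.

Call:
carry_out([
  [[0.01, 0.03, 0.2, 0, 0, -0.03], [0, 0, 0.3, 0, 0, 0], [0, 0, 0.3, 0, 0, 0], [0, 0, 0.3, 0, 0, 0], [0, 0, 0.3, 0, 0, 0], [0, 0, 0.3, 0, 0, 0], [0, 0, 0.3, 0, 0, 0], [0, 0, 0.3, 0, 0, 0], [0, 0, 0.3, 0, 0, 0], [0, 0, 0.3, 0, 0, 0], [0, 0, 0.2, 0, 0, 0], [0, 0, 0.2, 0, 0, 0], [0, 0, 0.08, 0, 0, 0], [0, 0, 0, 0, 0, 0], [0, 0, 0, 0, 0, 0], [0, 0, 0, 0, 0, 0]],
])

```text
clock: 9.23
position: [0.5404, 0.2174, 0.1007]
ee_rot: [-0.034, 0.999, 0.0, 0.0]
ft_force: [0.0, 0.2, -0.2]
grip_width: 0.229
grasp_force: 39.0
```

```bash
python3 -c "
from h import *
togo([.540,.216,.0995],93.7)
a,b=camera('top')[:,:,::-1],camera('scene')[:,:,::-1]
f=lambda i:cv2.convertScaleAbs(cv2.resize(i,(400,500),interpolation=cv2.INTER_CUBIC),alpha=1.8)
cv2.imwrite('pics/inbeam.png',np.hstack([f(a[105:245,110:222]),f(b[110:210,330:410])]))
for z in(.081,.109,.137):print(z,[(proj('scene',[.54,.216,z])-[330,110])*5+[400,0]])
"
```

```text
at [0.5404 0.2174 0.1007] t 9.23 w 0.229 grip 39.0 f [ 0.   0.2 -0.2]
shift [ 0.01 -0.03  0.03] turn [0.01 0.01 0.03]
0.081 [array([594.29357709, 378.52229085])]
0.109 [array([610.06077382, 319.65204263])]
0.137 [array([626.67638029, 257.61407266])]
```

View pics/inbeam.png

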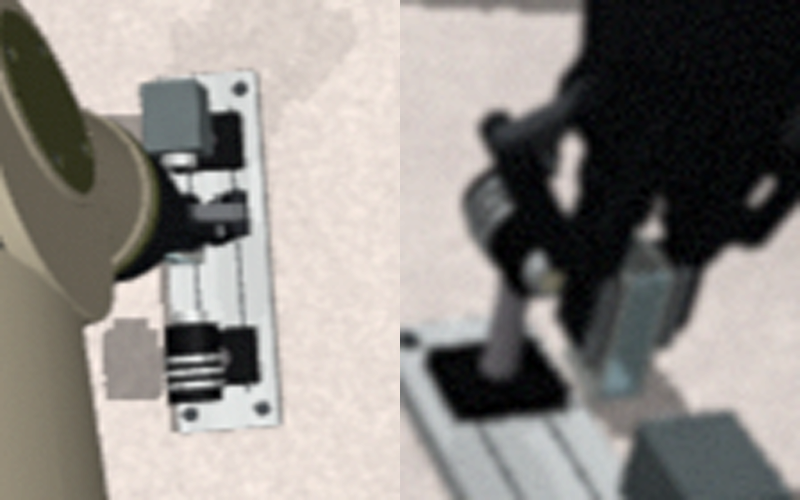

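The cell hangs upright between the noses. In the top crop its lower edge centre is about (186,255), against the axis midpoint (188,239) of the lamp nose (197,318) and detector nose (179,160), so within 1 px. The scene view agrees and there is no contact force. I make a small trim, settle, and hand in.

Call:
carry_out([
  [[0.01, -0.03, 0.03, 0, 0, 0.03], [0, 0, 0, 0, 0, 0], [0, 0, 0, 0, 0, 0], [0, 0, 0, 0, 0, 0], [0, 0, 0, 0, 0, 0], [0, 0, 0, 0, 0, 0], [0, 0, 0, 0, 0, 0], [0, 0, 0, 0, 0, 0]],
])

```text
clock: 10.0
position: [0.5397, 0.216, 0.0989]
ee_rot: [-0.032, 0.999, 0.0, 0.0]
ft_force: [-0.0, -0.8, -0.8]
grip_width: 0.227
grasp_force: 39.0
```

```bash
python3 -c "
from h import *
togo([.540,.216,.0995],93.7); print(hand_in())"
```

```text
at [0.5397 0.216  0.0989] t 10.0 w 0.227 grip 39.0 f [-0.  -0.8 -0.8]
shift [-0.01 -0.   -0.01] turn [0. 0. 0.]
the job is handed in; nothing more can be done
None
```

I handed the job in at 10.0 s with the tall cell gripped by its frosted faces (39 N) and held upright at the measured middle of the beam; hand-in returned no verdict, so whether it passed is not known.

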